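Charge the scanner battery

ROBOT

A 6-joint arm with a two-finger parallel gripper is mounted at the origin on the work surface. World frame = base frame: x ahead of the robot, y to its left, z up, the work surface at z = 0. Lengths are in mm, angles in rad, forces in N, time in s.
With the tool pointing down it reaches from about 400 to 925 mm from the base axis. Payload 12.5 kg.
Tool frame: the origin (TCP) lies midway between the tips of the shut fingers; the grasp point (between the pads) lies 19 mm behind it; z points along the fingers, y is the line along which they close (so a half turn about z gives the same grasp; the last joint's range is limited). The gripper opens to 95 mm and grips with 3 to 60 N. Pads are 20 mm wide; open, the fingers measure 119 mm over their backs; the gripper's body (75 mm by 180 mm) begins 59 mm behind the grasp point.
Start: joints at [1.223, 0.491, 1.559, -0, 1.092, -0.106], TCP at [149.638, 606.84, 214.661] pointing down, gripper open.
Joint ranges: [-3.1, 3.1], [-0.84, 2.19], [0.05, 2.79], [-1.13, 4.28], [0.06, 2.93], [-2.69, 2.69]. Speed limits (rad/s): [2.22, 2.22, 2.79, 3.14, 3.14, 3.14].

INTERFACE

Orientations are given as [roll, pitch, yaw] about the fixed x, y, z axes, in that order (R = Rz(yaw) Ry(pitch) Rx(roll)).
In Python, from cell import env gives the robot as it stands.
- The arm moves only by the tool carry_out, never from a script. Its argument "series" is a list of rows, each a list of 4 numbers: the shift along the world's x, y, z normalised to -1 to 1, where 1 is 5 cm, then the turn about the world's z normalised to -1 to 1, where 1 is 6 degrees. In form: [[x, y, z, turn], ...]. A call has exactly 5 rows; each row shifts and turns the commanded pose from where the row before left it; what a row does not reach is not made up. A row lasts 1/10 s, in which the tool goes at most 50 mm and 8.59 degrees, less where a joint would pass 70% of its speed; a pose out of reach is approached as far as the arm can. A call with a number of a shift or a turn outside -1 to 1 is refused whole. A call with a gripper value outside its range is refused whole. "fingers" is the closure, from -1 (fully open) to 1 (shut), set as the call begins (left out, the last holds). The fingers move at their own pace and stop on an object; the grip force is fixed at half the most. Time passes only in rows, so rows that do not move let the fingers close, or fill a call up. It gives the time, the measured TCP pose, the force, the opening and the grip force at its end, in the units of the state.
- env.state(): the state, without advancing time (a new reading comes with each control period).
- env.read_camera(name): name is "scene" or "top"; returns the picture (384x512x3 uint8, red, green, blue); there is no depth.
- env.calibration(name): a dict with "K" (3x3 intrinsics, pixels), "pose" (4x4, takes a point from camera to world coordinates). Camera axes: x right, y down, z forward; pixel columns grow to the right and rows downward; lengths in mm; the calibration is good to about 2 mm. A picture is of the moment at which its call begins. calibration takes no time and is no camera call.
- env.job_done(): hands the job in; it is judged then, once.
Trained networks look in the newest picture that a camera, given by its name, has taken for a name from the list of things; names that differ only in an ending like _2 or _b are one class to them, and where a whole thing is asked for, a point or a joint stands for the part that bears it (a point fixed in the world has none). Each returns a list of dicts, best first, with "conf" (0 to 1); they miss things now and then, are a little off and sometimes report something else, mostly with a low value. They report only what shows in the picture. A call takes as long as a camera call. They do not tell look-alikes from the thing itself.
- env.look_for(camera, label): "position" ([row, column] as shares, 0 to 1, of the picture: columns of its width, rows of its height, amid what is visible of it).
The state is a dict: "t": time; "joints": joint angles; "qvel": joint speeds; "tau": joint torques, N m; "eef_pos": TCP position; "tcp_rot": TCP orientation; "ft_force": force on the tool from outside, world axes, zero at the start; "moment": the same for the moment, N m; "opening": opening from 0.0 (shut) to 1.0 (fully open); "grip_force": force on a finger pad.
Only numpy, scipy, OpenCV 4.12 (cv2) and the standard library are available. Lean on these libraries where they do the work, as an engineer would, in place of code of your own. Each camera call takes 0.05 s, during which the arm holds its last target. There are 200 camera calls.

TASK

Lay the loose scanner battery flat in the empty blue cradle, with its brass contacts at the end where the cradle has its brass contact block, and let go of it. Then set the charger's push-and-turn selector knob to blue: hold the knob pushed in while you turn it clockwise until its white pointer stands at the blue mark, without going on to red, and let it spring back out. Leave the battery in the orange cradle, the scanner, the mug and the tape measure where they are.

Things in the scene. Friction and masses are not known exactly. Their poses are not given: they have to be found in the camera images.
- pack: The loose battery: grey block 120 x 46 x 34 mm (x, y, z) with a blue band, 0.2 to 0.4 kg, lying on its underside on the table. Origin: centre of its underside. Its +x end carries the brass contacts.
- pack_contacts (a point): Point on the top face of the loose battery, in the middle of its brass contacts, 45 mm from its centre towards its +x end.
- cradle_blue: Blue charging cradle, fixed to the table: an open tray, outer 141 x 66 mm, walls 7 mm thick and 16 mm high, floor 4 mm thick; the compartment is 127 mm (x) by 52 mm (y). Origin: centre of its underside. At its +x end, outside the wall, stands a black contact block 26 mm high with brass strips. A battery in it lies with its underside 4 mm and its top 38 mm above the table.
- cradle_orange: Orange charging cradle, the same shape as the blue one; it is occupied. The two cradles may be in either place.
- spare_pack: The other battery, grey with an orange band, same size, lying in the orange cradle: leave it there. Origin: centre of its underside.
- console: The charger, fixed: 190 mm deep (x), 172 mm wide (y), up to about 155 mm high. Origin: centre of its underside. Its top panel slopes down towards its -x side by 25 degrees. Six coloured marks lie round the knob, 45 degrees apart, clockwise seen from outside: white, yellow, green, orange, blue, red.
- dial_center (a point): Where the knob's axis meets the sloping panel, 110 mm above the table. z is the outward normal of the panel (the knob's axis, leaning 25 degrees towards the console's -x side), x points up the slope.
- mark_blue (a point): The blue mark on the panel, 22 x 12 mm, 58 mm from the knob's axis, 67.5 degrees clockwise of dial_center's x (white lies 112.5 degrees anticlockwise of it).
- knob_grip (a point): Point on the knob's axis at the height to grip, 43 mm above the panel while the knob is out. The knob is a round grey skirt (34 mm radius, its top 16 mm above the panel) with a black grip bar 72 mm long (x), 16 mm thick (y), from 16 to 52 mm above the panel. x points along the bar towards its pointer end, z along the axis outwards.
- knob_pointer (a point): The pointer end of the knob's bar, marked with a white line, at the bar's top edge, 36 mm from the axis.
- knob (a joint): Angle of the selector in rad, growing clockwise seen from outside: 0 white, 0.785 yellow, 1.571 green, 2.356 orange, 3.142 blue, 3.927 red (end). At each mark it has a detent and, while out, is locked: it turns only while it is held pushed in, and springs out only at a mark.
- knob_push (a joint): How far the knob is pushed in along its axis, in m: 0 out (locked), 0.008 fully in. It must be more than about 0.0055 in to turn. The spring takes about 3 N to start and 7 N fully in; turning takes about 0.2 N m from one detent to the next.
- scanner: Pistol-shaped hand scanner lying on its side, about 150 x 160 x 42 mm; leave it alone.
- mug: Blue mug, 82 mm across, 95 mm high; leave it alone.
- tape: Yellow tape measure, 70 x 70 x 36 mm; leave it alone.
Mind the look-alikes: they are no part of the job. What is shaped like the pack but pink, purple or turquoise is not meant.

How it is judged (in metres and radians):
On the way, in this order (a step that is already met when the one before it is completed fails the run):
1. the loose battery lies flat in the blue cradle, contacts at the contact block, and is let go (x of pack in the frame of cradle_blue between -0.006 and 0.006 m and y of pack in the frame of cradle_blue between -0.005 and 0.005 m and z of pack in the frame of cradle_blue below 0.0075 m and angle between pack's own z axis and vertical below 0.08 rad and x of pack_contacts in the frame of cradle_blue above 0.035 m and contact force between the fingers and pack below 0.1 N), for 0.2 s.
2. the selector stands at blue and has sprung out (value of joint knob between 2.9916 and 3.2916 rad and value of joint knob_push below 0.002 m), for 0.2 s.
At the end, for the whole second after the job is handed in: The loose battery rests in the blue cradle: within 6 mm (along) and 5 mm (across) of the compartment's centre, on its floor within 3.5 mm, level within 0.08 rad, contact end at the contact block, released and at rest; the selector is within 0.15 rad of blue (3.142) and pushed in less than 2 mm (all of step 1 and all of step 2 and linear speed of pack below 0.02 m/s); the robot touches nothing.
It fails at once if the battery in the orange cradle was moved (over 15 mm) (distance of spare_pack from where it was at the start of the episode above 0.015 m).
It fails at once if the scanner, mug or tape measure was moved (over 30 mm) (distance of any of scanner, mug, tape from where it was at the start of the episode above 0.03 m).
It fails at once if the selector was turned past blue, nearly to red (over 3.6 rad) (value of joint knob above 3.6 rad).
It also fails if it takes over 72 s, if anything falls off the work surface, if the arm or the gripper's body presses on something with over 40 N, if the wrist force passes 120 N, or if a joint passes its speed limit or range.

## Working session

There is one attempt and no reset: what is moved stays moved. The work goes in short steps, Python scripts to look and compute and a tool call to move; the robot and the scene stay as the last step left them, time stands still between calls to the robot, and variables do not carry over. Pictures are saved under pics/ and viewed, at most 10 in all, crops included, and the job is handed in when it is done.

Besides the shell and the picture viewer there is one more tool, called after ">>>" as name(argument=value, ...), one argument or row to a line, values as JSON. carry_out: Moves the arm, as the interface text tells. Its arguments: {"type":"object","properties":{"series":{"type":"array","items":{"type":"array","items":{"type":"number","minimum":-1,"maximum":1}}},"fingers":{"type":"number"}},"required":["series"]}

```bash
mkdir -p pics; cat > h.py <<'E'
import numpy as np, cv2
from cell import env
def snap(cam,fn,crop=None,s=1):
    im=env.read_camera(cam)[:,:,::-1]
    if crop: r0,r1,c0,c1=crop; im=im[r0:r1,c0:c1]
    im=cv2.resize(im,None,fx=s,fy=s,interpolation=cv2.INTER_CUBIC); cv2.imwrite(fn,im)
def ray(cam,u,v,z):
    c=env.calibration(cam);K=np.array(c['K']);T=np.array(c['pose'])
    d=T[:3,:3]@np.linalg.solve(K,[u,v,1.]);o=T[:3,3]
    return o+d*(z-o[2])/d[2]
def proj(cam,p):
    c=env.calibration(cam);K=np.array(c['K']);T=np.array(c['pose'])
    q=K@(T[:3,:3].T@(np.array(p,float)-T[:3,3]));return q[:2]/q[2]
E
python3 - <<'E'
from h import *
snap('top','pics/a.png',s=1.5);snap('scene','pics/b.png',s=1.5)
for l in ['pack','pack_contacts','cradle_blue','cradle_orange','console','knob_pointer','mark_blue','dial_center']:
    for c in ['top','scene']:
        print(l,c,[(round(d['conf'],2),[round(d['position'][1]*512),round(d['position'][0]*384)]) for d in env.look_for(c,l)][:3])
for c in ['top','scene']:print(env.calibration(c))
E
```

```text
pack top [(0.93, [182, 249]), (0.76, [181, 196]), (0.67, [126, 232])]
pack scene [(0.94, [396, 251]), (0.72, [387, 208]), (0.64, [332, 188])]
pack_contacts top [(0.84, [130, 181]), (0.73, [125, 233]), (0.66, [180, 201])]
pack_contacts scene [(0.77, [387, 204]), (0.71, [331, 190]), (0.64, [394, 253])]
cradle_blue top [(0.73, [377, 182])]
cradle_blue scene [(0.57, [138, 210])]
cradle_orange top [(0.9, [355, 234])]
cradle_orange scene [(0.86, [167, 188]), (0.44, [166, 181])]
console top [(0.81, [290, 171])]
console scene [(0.85, [217, 223]), (0.75, [220, 197])]
knob_pointer top [(0.76, [289, 178]), (0.7, [290, 173]), (0.64, [197, 148])]
knob_pointer scene [(0.69, [219, 196])]
mark_blue top [(0.57, [292, 171])]
mark_blue scene [(0.95, [221, 196])]
dial_center top [(0.86, [291, 174])]
dial_center scene [(0.92, [220, 202])]
{'K': array([[412.6493075 ,   0.        , 254.29598892],
       [  0.        , 412.6493075 , 184.9034563 ],
       [  0.        ,   0.        ,   1.        ]]), 'pose': array([[-1.26972689e-02, -9.85321455e-01,  1.70236334e-01,
         3.67422810e+02],
       [-9.99788368e-01,  1.52662111e-02,  1.37899091e-02,
         8.43159370e+01],
       [-1.61863571e-02, -1.70025212e-01, -9.85306769e-01,
         1.25864569e+03],
       [ 0.00000000e+00,  0.00000000e+00,  0.00000000e+00,
         1.00000000e+00]])}
{'K': array([[349.12739774,   0.        , 253.669382  ],
       [  0.        , 349.12739774, 189.782406  ],
       [  0.        ,   0.        ,   1.        ]]), 'pose': array([[-1.68618956e-01,  6.97302577e-01, -6.96661154e-01,
         1.23311935e+03],
       [ 9.85681045e-01,  1.19806171e-01, -1.18656476e-01,
         2.01901054e+02],
       [ 7.24838599e-04, -7.06693425e-01, -7.07519524e-01,
         8.17012352e+02],
       [ 0.00000000e+00,  0.00000000e+00,  0.00000000e+00,
         1.00000000e+00]])}
```

View pics/a.png

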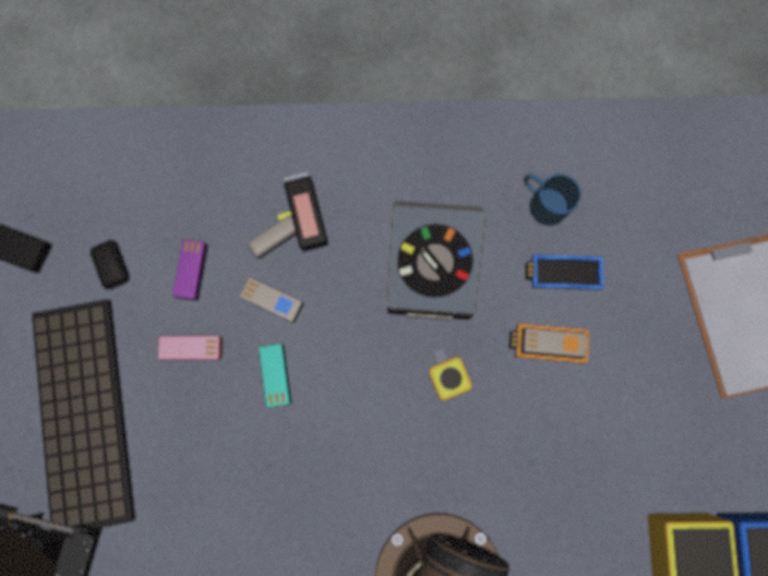

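View pics/b.png

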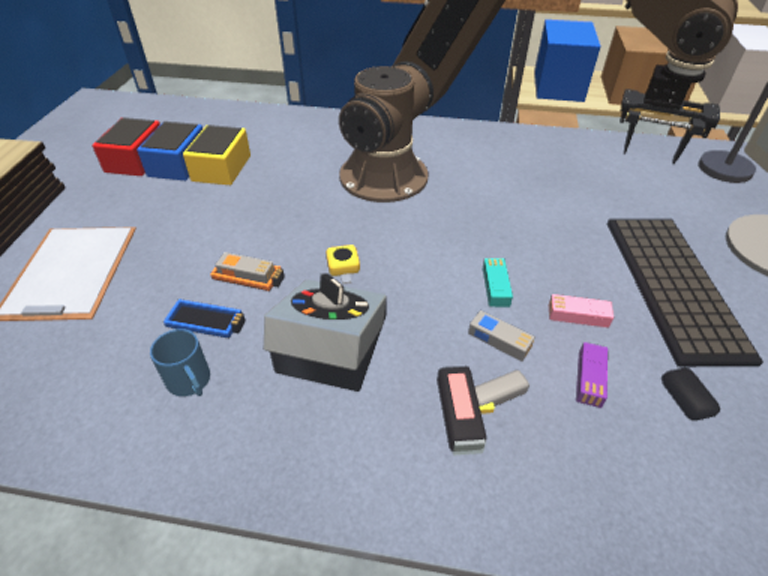

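The top view (1.5x pixels) shows five things shaped like the pack:
- (271,299): grey with a blue band. This is the loose pack.
- (190,348): pink.
- (189,269): purple.
- (274,375): turquoise.
- (552,344): grey/orange, sitting in the orange cradle.

The blue cradle is at (568,272), empty, with its contact block on the left. I'll confirm with enlarged crops.

```bash
python3 - <<'E'
from h import *
t=env.read_camera('top')[:,:,::-1];s=env.read_camera('scene')[:,:,::-1]
cv2.imwrite('t.png',t);cv2.imwrite('s.png',s)
R=lambda im,r,c,h,w,f:cv2.resize(im[r:r+h,c:c+w],None,fx=f,fy=f,interpolation=cv2.INTER_CUBIC)
A=R(t,175,150,50,65,6);B=R(t,160,340,50,65,6);C=R(t,130,250,90,80,4.9);C=cv2.resize(C,(390,300))
D=cv2.resize(R(s,180,170,65,85,6),(390,300))
cv2.imwrite('pics/c.png',np.vstack([np.hstack([A,B]),np.hstack([C,D])]))
for n,(u,v) in dict(table=(200,180),pack=(175,197),wall=(400,182),floor=(378,181)).items():print(n,t[v,u], cv2.cvtColor(t[v:v+1,u:u+1],cv2.COLOR_BGR2HSV).ravel())
E
```

```text
table [120 108 106] [116  30 120]
pack [141 147 157] [ 11  26 157]
wall [170 102  61] [109 164 170]
floor [45 47 48] [20 16 48]
```

View pics/c.png

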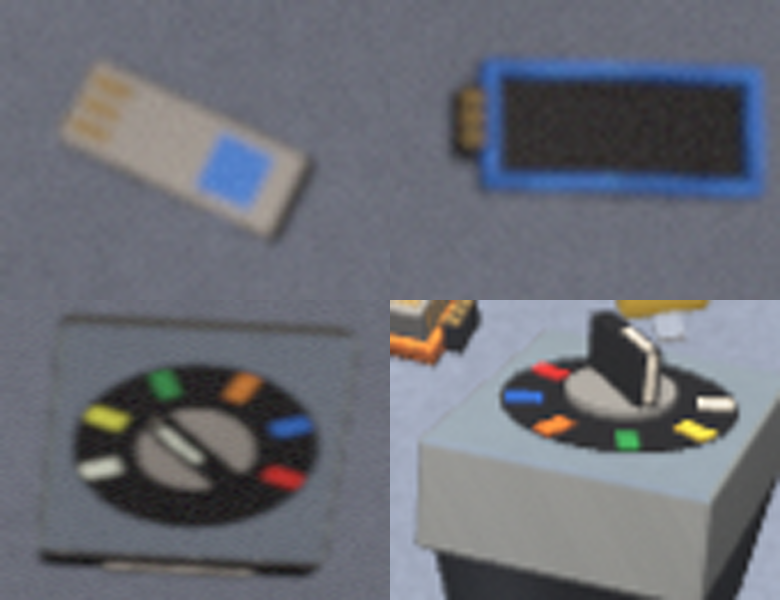

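The crop confirms the pack is grey with a blue band and brass contacts at its upper-left end. The blue cradle's contact block is at its left end. The pointer stands near yellow. Next I'll fit the poses.

```bash
cat > fit.py <<'E'
from h import *
from scipy.optimize import minimize, least_squares
t=cv2.imread('t.png');s=cv2.imread('s.png')
def soft(mask_fn,im,f=4):
    big=cv2.resize(im,None,fx=f,fy=f,interpolation=cv2.INTER_CUBIC).astype(int)
    return mask_fn(big).astype(np.uint8)
def fit(cam,im,mfn,L,W,zs,p0,f=4):
    M=soft(mfn,im,f)
    u0=proj(cam,[p0[0],p0[1],zs[-1]])
    roi=np.zeros_like(M);cv2.circle(roi,tuple(int(a*f) for a in u0),45*f,1,-1);M=M*roi
    n,lab,st,_=cv2.connectedComponentsWithStats(M);M=(lab==1+st[1:,4].argmax()).astype(np.uint8)
    M=cv2.morphologyEx(M,cv2.MORPH_CLOSE,np.ones((9,9)))
    def poly(p):
        c,sn=np.cos(p[2]),np.sin(p[2])
        P=[proj(cam,[p[0]+c*a*L/2-sn*b*W/2,p[1]+sn*a*L/2+c*b*W/2,z]) for a in(-1,1) for b in(-1,1) for z in zs]
        return cv2.convexHull(((np.array(P)+.5)*f-.5).astype(np.float32)).reshape(-1,2)
    def cost(p):
        I=np.zeros_like(M);cv2.fillPoly(I,[np.round(poly(p)*16).astype(np.int32)],1,shift=4)
        return 1-(I&M).sum()/(I|M).sum()
    best=None
    for k in range(3):
        p=np.array(p0 if best is None else best.x)
        best=minimize(cost,p,method='Nelder-Mead',options=dict(initial_simplex=np.vstack([p,p+[6,0,0],p+[0,6,0],p+[0,0,.1]])))
    return best.x,best.fun
E
python3 - <<'E'
from fit import *
hsv=lambda b:cv2.cvtColor(np.clip(b,0,255).astype(np.uint8),cv2.COLOR_BGR2HSV).astype(int)
pm=lambda b:((b[...,2]-b[...,0]>0)&(b[...,2]>125))|((hsv(b)[...,1]>90)&(b[...,0]>150))
cm=lambda b:((hsv(b)[...,1]>100)&(b[...,0]>90)&(abs(hsv(b)[...,0]-109)<12))
p=ray('top',181,199,34);q=ray('top',379,181,16)
for cam,im in(('top',t),('scene',s)):
    print('pack',cam,fit(cam,im,pm,120,46,[34],[p[0],p[1],.4 if 0 else np.pi/2-.45]))
    print('cradle',cam,fit(cam,im,(lambda b:cm(b)|(b.sum(-1)<210)) if cam=='top' else cm,141,66,[0,16],[q[0],q[1],np.pi/2]))
# console marks
rng=dict(yellow=(22,34,120),green=(50,80,100),orange=(8,17,120),blue=(104,118,130),red=(0,5,150))
ang=dict(white=112.5,yellow=67.5,green=22.5,orange=-22.5,blue=-67.5,red=-112.5)
obs=[]
for cam,im,(r0,r1,c0,c1) in(('top',t,(145,202,262,322)),('scene',s,(185,220,185,250))):
    H=hsv(im)
    for n,(a,b,sm) in rng.items():
        m=(H[...,0]>=a)&(H[...,0]<=b)&(H[...,1]>=sm);z=np.zeros_like(m);z[r0:r1,c0:c1]=1;m&=z
        if m.sum()<4: print('few',cam,n,m.sum());continue
        w=m*H[...,1];v,u=np.indices(m.shape);obs.append((cam,n,np.array([(u*w).sum(),(v*w).sum()])/w.sum(),m.sum()))
def mark(p,n,r=58,h=0):
    a=np.radians(ang[n]) if isinstance(n,str) else n
    d=np.radians(25);l=[r*np.cos(a)*np.cos(d)-h*np.sin(d),r*np.sin(a),p[3]+r*np.cos(a)*np.sin(d)+h*np.cos(d)]
    c,sn=np.cos(p[2]),np.sin(p[2]);return [p[0]+c*l[0]-sn*l[1],p[1]+sn*l[0]+c*l[1],l[2]]
for cams in(('top',),('scene',),('top','scene')):
    O=[o for o in obs if o[0] in cams]
    f=lambda p:np.concatenate([proj(o[0],mark([*p[:3],110],o[1]))-o[2] for o in O])
    r=least_squares(f,[*ray('top',289,173,110)[:2],0],loss='soft_l1');print('dial',cams,r.x,abs(r.fun).max())
print('white pred',proj('top',mark([*r.x,110],'white')))
for k in(67.5,90,112.5): print(k,[proj(c,mark([*r.x,110],np.radians(k),36,52)) *(1 if 1 else 0) for c in('top','scene')])
st=env.state();print(st['t'],st['eef_pos'],st['tcp_rot'],st['opening'])
E
```

```text
pack top (array([539.07538653, 325.2510038 ,   1.12163263]), np.float64(0.2864032837352488))Traceback (most recent call last):
  File "<stdin>", line 8, in <module>
  File "fit.py", line 23, in fit
    best=minimize(cost,p,method='Nelder-Mead',options=dict(initial_simplex=np.vstack([p,p+[6,0,0],p+[0,6,0],p+[0,0,.1]])))
    res = _minimize_neldermead(fun, x0, args, callback, bounds=bounds,
                               **options)
    fxr = func(xr)
    fx = function(np.copy(x), *(wrapper_args + args))
  File "fit.py", line 18, in cost
    I=np.zeros_like(M);cv2.fillPoly(I,[np.round(poly(p)*16).astype(np.int32)],1,shift=4)
                                                ~~~~^^^
  File "fit.py", line 15, in poly
    P=[proj(cam,[p[0]+c*a*L/2-sn*b*W/2,p[1]+sn*a*L/2+c*b*W/2,z]) for a in(-1,1) for b in(-1,1) for z in zs]
       ~~~~^^^^^^^^^^^^^^^^^^^^^^^^^^^^^^^^^^^^^^^^^^^^^^^^^^^^^
  File "h.py", line 12, in proj
    c=env.calibration(cam);K=np.array(c['K']);T=np.array(c['pose'])
ValueError: time passes only in moves, steps and waits
```

```bash
python3 - <<'E'
import re
x=open('h.py').read()
x=x.replace("def snap","import functools\n@functools.cache\ndef cal(cam):\n    c=env.calibration(cam);return np.array(c['K']),np.array(c['pose'])\ndef snap",1).replace("c=env.calibration(cam);K=np.array(c['K']);T=np.array(c['pose'])\n    d","K,T=cal(cam)\n    d").replace("c=env.calibration(cam);K=np.array(c['K']);T=np.array(c['pose'])\n    q","K,T=cal(cam)\n    q")
open('h.py','w').write(x)
f=open('fit.py').read().replace("45*f","R*f").replace("p0,f=4)","p0,R=26,f=4)")
f=f.replace("fx=f,fy=f,interpolation=cv2.INTER_CUBIC).astype(int)","fx=f,fy=f,interpolation=cv2.INTER_CUBIC);big=cv2.GaussianBlur(big,(0,0),3).astype(int)")
f=f.replace("    def poly","    cv2.imwrite(f'm_{cam}_{int(L)}.png',M*255)\n    def poly")
f+='''
hsv=lambda b:cv2.cvtColor(np.clip(b,0,255).astype(np.uint8),cv2.COLOR_BGR2HSV).astype(int)
pm=lambda b:((b[...,2]-b[...,0]>0)&(b[...,2]>115))|((hsv(b)[...,1]>70)&(b[...,0]>140))
cm=lambda b:((hsv(b)[...,1]>90)&(b[...,0]>80)&(abs(hsv(b)[...,0]-109)<14))
ang=dict(white=112.5,yellow=67.5,green=22.5,orange=-22.5,blue=-67.5,red=-112.5)
def mark(p,n,r=58,h=0):
    a=np.radians(ang[n]) if isinstance(n,str) else n
    d=np.radians(25);l=[r*np.cos(a)*np.cos(d)-h*np.sin(d),r*np.sin(a),p[3]+r*np.cos(a)*np.sin(d)+h*np.cos(d)]
    c,sn=np.cos(p[2]),np.sin(p[2]);return [p[0]+c*l[0]-sn*l[1],p[1]+sn*l[0]+c*l[1],l[2]]
'''
open('fit.py','w').write(f)
E
python3 - <<'E'
from fit import *
p=ray('top',181,199,34);q=ray('top',379,181,16)
for cam,im in(('top',t),('scene',s)):
    print('pack',cam,fit(cam,im,pm,120,46,[34],[p[0],p[1],np.pi/2-.45],27 if cam=='top' else 25))
    print('cradle',cam,fit(cam,im,(lambda b:cm(b)),141,66,[0,16],[q[0],q[1],np.pi/2],32))
rng=dict(yellow=(22,34,120),green=(50,80,100),orange=(8,17,120),blue=(104,118,130),red=(0,5,150))
obs=[]
for cam,im,(r0,r1,c0,c1) in(('top',t,(145,202,262,322)),('scene',s,(185,220,185,250))):
    H=hsv(im)
    for n,(a,b,sm) in rng.items():
        m=(H[...,0]>=a)&(H[...,0]<=b)&(H[...,1]>=sm);z=np.zeros_like(m);z[r0:r1,c0:c1]=1;m&=z
        if m.sum()<4: print('few',cam,n,m.sum());continue
        w=m*H[...,1];v,u=np.indices(m.shape);obs.append((cam,n,np.array([(u*w).sum(),(v*w).sum()])/w.sum(),m.sum()))
for cams in(('top',),('scene',),('top','scene')):
    O=[o for o in obs if o[0] in cams]
    f=lambda p:np.concatenate([proj(o[0],mark([*p[:3],110],o[1]))-o[2] for o in O])
    r=least_squares(f,[*ray('top',289,173,110)[:2],0],loss='soft_l1');print('dial',cams,r.x,abs(r.fun).max())
for k in(67.5,90,112.5): print(k,[proj(c,mark([*r.x,110],np.radians(k),36,52)) for c in('top','scene')])
st=env.state();print(st['t'],st['eef_pos'],st['tcp_rot'],st['opening'])
E
```

```text
pack top (array([539.52718712, 326.43268478,   1.11599897]), np.float64(0.28420946014382664))
cradle top (array([ 590.24261547, -277.42226052,    1.51741406]), np.float64(0.5455018200728029))
pack scene (array([547.16960681, 324.82343024,   1.12838572]), np.float64(0.2835531889144378))
cradle scene (array([ 591.77738436, -279.33916119,    1.54325923]), np.float64(0.59694022098404))
dial ('top',) [ 5.95559390e+02  3.61642259e-01 -9.14739591e-02] 0.6969915303807852
dial ('scene',) [ 5.97045160e+02 -1.48875236e+00 -9.58244216e-02] 0.1476206194992642
dial ('top', 'scene') [ 5.96262484e+02 -7.37905915e-01 -9.27666248e-02] 0.8367307407818316
67.5 [array([278.6676771 , 172.45515472]), array([231.82554328, 187.34239316])]
90 [array([277.24796178, 177.30203892]), array([234.28326289, 185.92552287])]
112.5 [array([277.8460544 , 182.26953236]), array([234.76351319, 184.18217678])]
1.0 [149.61315158 606.84786295 214.6650961 ] [3.14151027e+00 2.07615616e-06 2.89984193e+00] 0.9970146294292833
```

```bash
sed -i 's/^    cv2.imwrite(f.m_.*$/    M=cv2.fillConvexPoly(np.zeros_like(M),cv2.convexHull(cv2.findNonZero(M)),1);cv2.imwrite(f"m_{cam}_{int(L)}.png",M*255)/' fit.py
python3 - <<'E'
x=open('fit.py').read()
x=x.replace("    n,lab","    M=cv2.morphologyEx(cv2.morphologyEx(M,cv2.MORPH_OPEN,np.ones((5,5))),cv2.MORPH_CLOSE,np.ones((17,17)))\n    n,lab")
open('fit.py','w').write(x)
E
python3 - <<'E'
from fit import *
out=[]
for cam,im in(('top',t),('scene',s)):
    a=fit(cam,im,pm,120,46,[34],[542,326,1.12],27 if cam=='top' else 25)
    b=fit(cam,im,cm,141,66,[0,16],[591,-278,1.53],32)
    print(cam,a,b)
    f=4 if cam=='top' else 4
    v=im.copy();big=cv2.resize(v,None,fx=6,fy=6,interpolation=cv2.INTER_CUBIC)
    def box(p,L,W,z,col):
        c,sn=np.cos(p[2]),np.sin(p[2])
        P=[proj(cam,[p[0]+c*i*L/2-sn*j*W/2,p[1]+sn*i*L/2+c*j*W/2,z]) for i,j in((1,1),(1,-1),(-1,-1),(-1,1))]
        cv2.polylines(big,[np.round((np.array(P)+.5)*6-.5).astype(int)],True,col,1)
    box(a[0],120,46,34,(0,255,0));box(b[0],141,66,16,(0,255,0));box(b[0],127,52,16,(0,0,255))
    D=[596.3,-.7,-.093,110]
    for k in range(0,136,45//2*1):
        pass
    for k,col in((67.5,(0,255,255)),(45,(255,0,255)),(22.5,(0,255,0))):
        pts=[proj(cam,mark(D,np.radians(k),r,52)) for r in(0,36)]
        cv2.line(big,*[tuple(int(q) for q in (np.array(x)+.5)*6) for x in pts],col,1)
    for m in [proj(cam,[542,326,34]),proj(cam,[591,-278,16]),proj(cam,[575,0,157])]:
        u,w=(int(x*6) for x in m); out.append(big[w-145:w+145,u-130 if u>130 else 0:][:, :260] if 0 else cv2.resize(big[w-180:w+180,u-160:u+160],(256,288)))
cv2.imwrite('pics/d.png',np.vstack([np.hstack(out[:3]),np.hstack(out[3:])]))
E
```

```text
top (array([539.76087205, 326.46594172,   1.11616224]), np.float64(0.026716801899861475)) (array([ 590.55495431, -277.16208366,    1.52302543]), np.float64(0.018221282915405257))
scene (array([547.49731665, 325.09829211,   1.12410504]), np.float64(0.03844339622641513)) (array([ 596.82216818, -279.46723567,    1.54422975]), np.float64(0.40386587771203153))
```

View pics/d.png

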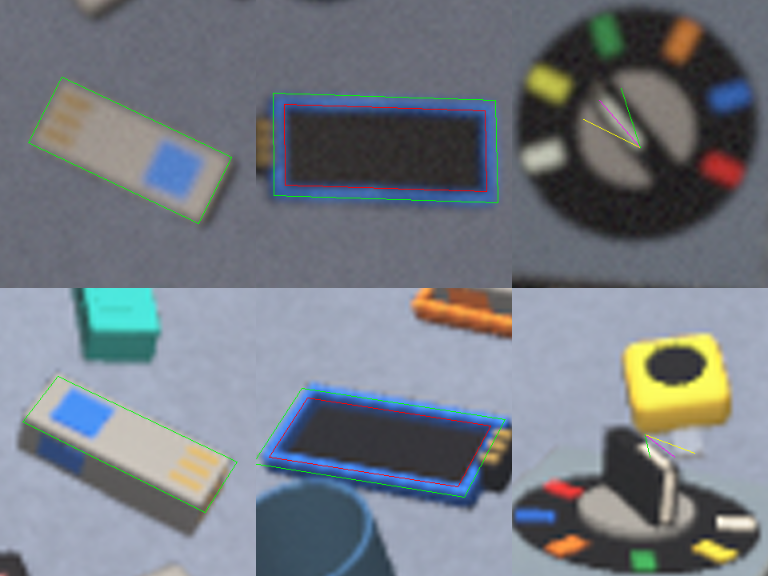

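Both views agree on the pack pose, about (541,326) with yaw 1.116. From the top view, the cradle is at (590.5,-277) with yaw 1.523. The pointer stands between yellow and green. Now I'll move above the pack.

>>> carry_out(
  series=[
    [0.39,-0.28,-0.11,-0.85],
    [0.39,-0.28,-0.11,-0.85],
    [0.39,-0.28,-0.11,-0.85],
    [0.39,-0.28,-0.11,-0.85],
    [0.39,-0.28,-0.11,-0.85],
  ],
  fingers=-1,
)

```text
t: 1.5
eef_pos: [247.9, 536.3, 187.0]
tcp_rot: [3.141, -0.0, 2.451]
ft_force: [-0.4, 0.5, 0.7]
opening: 0.999
grip_force: 0.0
```

>>> carry_out(
  series=[
    [0.39,-0.28,-0.11,-0.85],
    [0.39,-0.28,-0.11,-0.85],
    [0.39,-0.28,-0.11,-0.85],
    [0.39,-0.28,-0.11,-0.85],
    [0.39,-0.28,-0.11,-0.85],
  ],
)

```text
t: 2.0
eef_pos: [345.4, 466.2, 159.5]
tcp_rot: [3.141, -0.0, 2.006]
ft_force: [0.0, 0.1, 0.1]
opening: 1.0
grip_force: 0.0
```

>>> carry_out(
  series=[
    [0.39,-0.28,-0.11,-0.85],
    [0.39,-0.28,-0.11,-0.85],
    [0.39,-0.28,-0.11,-0.85],
    [0.39,-0.28,-0.11,-0.85],
    [0.39,-0.28,-0.11,-0.85],
  ],
)

```text
t: 2.5
eef_pos: [442.9, 396.2, 132.0]
tcp_rot: [3.141, -0.0, 1.561]
ft_force: [0.2, 0.6, -0.6]
opening: 0.998
grip_force: 0.0
```

>>> carry_out(
  series=[
    [0.39,-0.28,-0.11,-0.85],
    [0.39,-0.28,-0.11,-0.85],
    [0.39,-0.28,-0.11,-0.85],
    [0.39,-0.28,-0.11,-0.85],
    [0.39,-0.28,-0.11,-0.85],
  ],
)

```text
t: 3.0
eef_pos: [540.5, 326.2, 104.4]
tcp_rot: [3.141, -0.0, 1.116]
ft_force: [0.2, 0.2, -0.7]
opening: 1.0
grip_force: 0.0
```

>>> carry_out(
  series=[
    [0,0,-0.4,0],
    [0,0,-0.4,0],
    [0,0,-0.4,0],
    [0,0,-0.4,0],
    [0,0,-0.18,0],
  ],
)

```text
t: 3.5
eef_pos: [539.1, 326.6, 14.0]
tcp_rot: [-3.14, 0.002, 1.119]
ft_force: [0.5, 0.4, -1.1]
opening: 1.001
grip_force: 0.0
```

>>> carry_out(
  series=[
    [0,0,0,0],
    [0,0,0,0],
    [0,0,0,0],
    [0,0,0,0],
    [0,0,0,0],
  ],
  fingers=1,
)

```text
t: 4.0
eef_pos: [539.9, 327.0, 16.3]
tcp_rot: [3.141, -0.001, 1.12]
ft_force: [0.2, 0.6, 1.2]
opening: 0.641
grip_force: 0.0
```

>>> carry_out(
  series=[
    [0,0,0,0],
    [0,0,0,0],
    [0,0,0,0],
    [0,0,0,0],
    [0,0,0,0],
  ],
)

```text
t: 4.5
eef_pos: [540.0, 326.9, 15.9]
tcp_rot: [3.141, -0.001, 1.12]
ft_force: [0.7, -1.8, 4.2]
opening: 0.483
grip_force: 30.0
```

>>> carry_out(
  series=[
    [0,0,0.3,0],
    [0,0,0.8,0],
    [0,0,1,0],
    [0,0,1,0],
    [0,0,1,0],
  ],
)

```text
t: 5.0
eef_pos: [538.7, 326.6, 223.1]
tcp_rot: [-3.141, 0.001, 1.12]
ft_force: [0.3, 1.0, -3.8]
opening: 0.482
grip_force: 30.0
```

>>> carry_out(
  series=[
    [0,-0.4,0,0.2],
    [0.07,-0.8,0,0.25],
    [0.07,-0.8,0,0.25],
    [0.07,-0.8,0,0.25],
    [0.07,-0.8,0,0.25],
  ],
)

```text
t: 5.5
eef_pos: [552.8, 145.5, 221.1]
tcp_rot: [-3.141, 0.0, 1.247]
ft_force: [1.5, -1.1, -2.6]
opening: 0.479
grip_force: 30.0
```

>>> carry_out(
  series=[
    [0.07,-0.8,0,0.25],
    [0.07,-0.8,0,0.25],
    [0.07,-0.8,0,0.25],
    [0.07,-0.8,0,0.25],
    [0.07,-0.8,0,0.25],
  ],
)

```text
t: 6.0
eef_pos: [570.5, -54.5, 221.1]
tcp_rot: [-3.141, -0.0, 1.377]
ft_force: [0.4, -0.8, -3.3]
opening: 0.485
grip_force: 30.0
```

>>> carry_out(
  series=[
    [0.07,-0.8,0,0.25],
    [0.07,-0.8,0,0.25],
    [0.07,-0.8,0,0.25],
    [0.07,-0.8,0,0.25],
    [0.07,-0.48,0,0.4],
  ],
)

```text
t: 6.5
eef_pos: [587.9, -239.5, 220.9]
tcp_rot: [-3.141, -0.0, 1.522]
ft_force: [-0.1, 0.0, -4.0]
opening: 0.478
grip_force: 30.0
```

>>> carry_out(
  series=[
    [0,0,-0.6,0],
    [0,0,-0.6,0],
    [0,0,-0.6,0],
    [0,0,-0.6,0],
    [0,0,-0.4,0],
  ],
)

```text
t: 7.0
eef_pos: [587.6, -236.5, 78.9]
tcp_rot: [-3.139, -0.002, 1.523]
ft_force: [0.0, 0.9, -3.0]
opening: 0.484
grip_force: 30.0
```

>>> carry_out(
  series=[
    [0,0,0,0],
    [0,0,0,0],
    [0,0,0,0],
    [0,0,0,0],
    [0,0,0,0],
  ],
)

```text
t: 7.5
eef_pos: [588.9, -237.3, 81.7]
tcp_rot: [3.14, 0.001, 1.523]
ft_force: [0.4, -0.2, -3.6]
opening: 0.483
grip_force: 30.0
```

>>> carry_out(
  series=[
    [0.0,-0.2,0,0],
    [0.03,-0.3,-0.2,0],
    [0,-0.3,-0.2,0],
    [0,0,-0.1,0],
    [0,0,0,0],
  ],
)

```text
t: 8.0
eef_pos: [589.3, -277.7, 53.9]
tcp_rot: [-3.139, -0.001, 1.521]
ft_force: [-0.6, -0.9, -3.5]
opening: 0.482
grip_force: 30.0
```

```bash
python3 - <<'E'
from h import *
st=env.state();print(st['eef_pos'],st['tcp_rot'])
t=env.read_camera('top')[:,:,::-1];s=env.read_camera('scene')[:,:,::-1];cv2.imwrite('t2.png',t);cv2.imwrite('s2.png',s)
a=cv2.resize(t[105:215,325:435],(440,440),interpolation=cv2.INTER_CUBIC);b=cv2.resize(s[160:270,85:175],(360,440),interpolation=cv2.INTER_CUBIC)
cv2.imwrite('pics/e.png',np.hstack([a,b]))
print('mug rim',ray('top',370,133,95),ray('top',369,147,95))
E
```

```text
[ 589.2695443  -277.69412741   53.91146362] [-3.13938425e+00 -1.31138165e-03  1.52135449e+00]
mug rim [ 716.60428781 -238.25517487   95.        ] [ 674.65719267 -232.84541572   95.        ]
```

View pics/e.png

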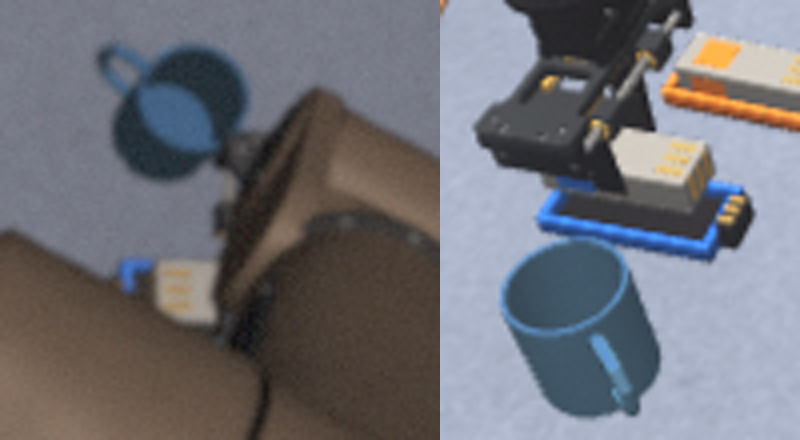

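```bash
python3 - <<'E'
from fit import *
s2=cv2.imread('s2.png')
f=6
big=cv2.GaussianBlur(cv2.resize(s,None,fx=f,fy=f,interpolation=cv2.INTER_CUBIC),(0,0),3)
H=hsv(big);M=((H[...,1]>110)&(H[...,2]>150)&(abs(H[...,0]-109)<12)).astype(np.uint8)
roi=np.zeros_like(M);roi[195*f:228*f,106*f:165*f]=1
roi[221*f:,:122*f]=0  # mug side
def quad(p,L,W,z,cam='scene'):
    c,sn=np.cos(p[2]),np.sin(p[2])
    P=[proj(cam,[p[0]+c*i*L/2-sn*j*W/2,p[1]+sn*i*L/2+c*j*W/2,z]) for i,j in((1,1),(1,-1),(-1,-1),(-1,1))]
    return np.round(((np.array(P)+.5)*f-.5)*16).astype(np.int32)
M*=roi
def cost(p):
    I=np.zeros_like(M);cv2.fillPoly(I,[quad(p,141,66,16)],1,shift=4);cv2.fillPoly(I,[quad(p,127,52,16)],0,shift=4);I*=roi
    return 1-(I&M).sum()/(I|M).sum()
p=np.array([592,-278,1.52])
for k in range(3):
    r=minimize(cost,p,method='Nelder-Mead',options=dict(initial_simplex=np.vstack([p,p+[5,0,0],p+[0,5,0],p+[0,0,.1]])));p=r.x
print(p,r.fun)
b1=cv2.resize(s,None,fx=f,fy=f,interpolation=cv2.INTER_CUBIC);b2=cv2.resize(s2,None,fx=f,fy=f,interpolation=cv2.INTER_CUBIC)
cv2.polylines(b1,[quad(p,141,66,16),quad(p,127,52,16)],True,(0,255,0),1,shift=4)
T=[589.3,-277.7,1.521];z=53.9-15.9
for q,c in((T,(0,255,0)),([T[0]+3,T[1],T[2]],(0,0,255))):cv2.polylines(b2,[quad(q,120,46,z+34),quad(q,120,46,z)],True,c,1,shift=4)
cv2.polylines(b2,[quad(p,141,66,16)],True,(0,255,255),1,shift=4)
w=lambda b:b[182*f:232*f,103*f:168*f]
cv2.imwrite('pics/f.png',np.hstack([w(b1),w(b2)]))
E
```

```text
[ 594.01640519 -277.66243196    1.52252261] 0.3421820835613939
```

View pics/f.png

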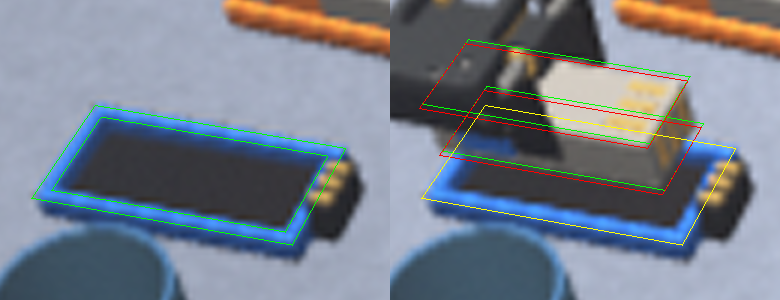

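>>> carry_out(
  series=[
    [0.03,0,-0.1,0],
    [0,0,-0.2,0],
    [0,0,-0.1,0],
    [0,0,0,0],
    [0,0,0,0],
  ],
)

```text
t: 8.6
eef_pos: [591.6, -277.0, 35.5]
tcp_rot: [-3.141, -0.0, 1.523]
ft_force: [-0.4, 0.9, -3.1]
opening: 0.481
grip_force: 30.0
```

>>> carry_out(
  series=[
    [-0.01,0,-0.05,0],
    [0,0,-0.05,0],
    [0,0,-0.05,0],
    [0,0,-0.05,0],
    [0,0,-0.05,0],
  ],
)

```text
t: 9.1
eef_pos: [591.1, -277.2, 22.9]
tcp_rot: [3.142, -0.0, 1.523]
ft_force: [-0.2, -0.5, -3.9]
opening: 0.481
grip_force: 30.0
```

>>> carry_out(
  series=[
    [0,0,-0.04,0],
    [0,0,0,0],
    [0,0,0,0],
    [0,0,0,0],
    [0,0,0,0],
  ],
)

```text
t: 9.6
eef_pos: [591.2, -277.2, 21.3]
tcp_rot: [3.141, 0.0, 1.523]
ft_force: [0.7, 0.1, -3.9]
opening: 0.484
grip_force: 30.0
```

>>> carry_out(
  series=[
    [0,0,-0.02,0],
    [0,0,0,0],
    [0,0,0,0],
    [0,0,0,0],
    [0,0,0,0],
  ],
)

```text
t: 10.1
eef_pos: [591.2, -277.2, 20.2]
tcp_rot: [3.141, 0.0, 1.523]
ft_force: [0.4, -0.5, -3.4]
opening: 0.484
grip_force: 30.0
```

>>> carry_out(
  series=[
    [0,0,0,0],
    [0,0,0,0],
    [0,0,0,0],
    [0,0,0,0],
    [0,0,0,0],
  ],
  fingers=-0.3,
)

```text
t: 10.6
eef_pos: [591.2, -277.2, 20.2]
tcp_rot: [3.141, 0.0, 1.523]
ft_force: [0.4, -0.3, 1.0]
opening: 0.647
grip_force: 0.0
```

>>> carry_out(
  series=[
    [0,0,0,0],
    [0,0,0.2,0],
    [0,0,0.4,0],
    [0,0,0.6,0],
    [0,0,0.6,0],
  ],
)

```text
t: 11.1
eef_pos: [591.0, -277.1, 111.6]
tcp_rot: [-3.141, -0.0, 1.523]
ft_force: [1.0, -0.6, 0.1]
opening: 0.65
grip_force: 0.0
```

>>> carry_out(
  series=[
    [0,0,0.8,0],
    [0,0.4,0.8,0],
    [0,0.8,0.4,0],
    [0,0.8,0,0],
    [0,0.5,0,0],
  ],
)

```text
t: 11.6
eef_pos: [591.0, -149.9, 212.0]
tcp_rot: [3.139, 0.0, 1.523]
ft_force: [0.2, 0.1, 0.3]
opening: 0.649
grip_force: 0.0
```

```bash
python3 - <<'E'
from fit import *
s3=env.read_camera('scene')[:,:,::-1];f=6
cv2.imwrite('s3.png',s3)
def pl(b,pts,col,closed=False):cv2.polylines(b,[np.round(((np.array(pts)+.5)*f-.5)*16).astype(np.int32)],closed,col,1,shift=4)
b1=cv2.resize(s3,None,fx=f,fy=f,interpolation=cv2.INTER_CUBIC);b2=cv2.resize(s,None,fx=f,fy=f,interpolation=cv2.INTER_CUBIC);b3=cv2.resize(t,None,fx=f,fy=f,interpolation=cv2.INTER_CUBIC)
D=[596.3,-.7,-.093,110]
for b,cam in((b2,'scene'),(b3,'top')):
  for k,col in((67.5,(0,255,255)),(45,(255,0,255)),(22.5,(0,255,0))):
    a=np.radians(k)
    def P(r,w,h):
        rr=np.hypot(r,w);return proj(cam,mark(D,a+np.arctan2(w,r),rr,h))
    pl(b,[P(36,8,52),P(36,-8,52),P(-36,-8,52),P(-36,8,52)],col,True)
w=lambda b,r,c:b[r*f:(r+50)*f,c*f:(c+43)*f]
cv2.imwrite('pics/g.png',np.hstack([w(b1,182,118),w(b2,172,200),w(b3,150,268)]))
E
```

```text
(no output)
```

View pics/g.png

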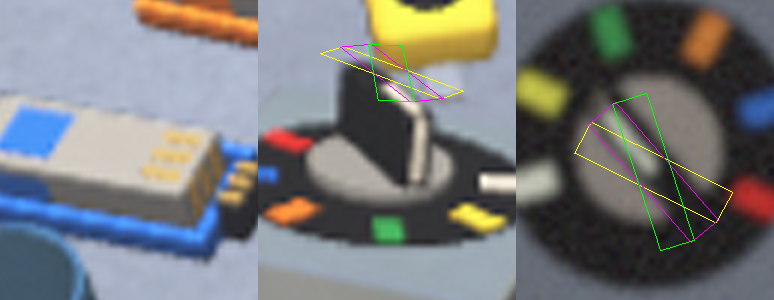

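The pack sits in the blue cradle with its contacts at the block. The knob appears pushed in and stopped between yellow and green, with its bar at about 45° in the dial frame. Next I'll move above the knob and turn to grip across the bar.

>>> carry_out(
  series=[
    [0,0.12,0,0.9],
    [0,0.12,0,0.9],
    [-0.01,0.12,0,0.9],
    [-0.01,0.12,0,0.9],
    [-0.01,0.12,0,0.9],
  ],
)

```text
t: 12.15
eef_pos: [589.5, -122.1, 210.8]
tcp_rot: [3.141, 0.0, 1.998]
ft_force: [0.4, 0.3, -0.2]
opening: 0.652
grip_force: 0.0
```

>>> carry_out(
  series=[
    [0,0.12,0,0.9],
    [0,0.12,0,0.9],
    [-0.01,0.12,0,0.9],
    [-0.01,0.12,0,0.9],
    [-0.01,0.12,0,0.9],
  ],
)

```text
t: 12.65
eef_pos: [588.1, -92.1, 210.8]
tcp_rot: [3.141, 0.0, 2.469]
ft_force: [0.4, -0.4, -0.0]
opening: 0.651
grip_force: 0.0
```

>>> carry_out(
  series=[
    [0,0.12,0,0.9],
    [0,0.12,0,0.9],
    [-0.01,0.12,0,0.9],
    [-0.01,0.12,0,0.9],
    [-0.01,0.12,0,0.9],
  ],
)

```text
t: 13.15
eef_pos: [586.6, -62.1, 210.8]
tcp_rot: [3.142, 0.0, 2.94]
ft_force: [-0.2, -0.2, -0.2]
opening: 0.652
grip_force: 0.0
```

>>> carry_out(
  series=[
    [0,0.12,0,0.9],
    [0,0.12,0,0.9],
    [-0.01,0.12,0,0.9],
    [-0.01,0.12,0,0.9],
    [-0.01,0.12,0,0.9],
  ],
)

```text
t: 13.65
eef_pos: [585.1, -32.1, 210.8]
tcp_rot: [-3.141, 0.0, -2.872]
ft_force: [-0.4, -0.4, -0.5]
opening: 0.648
grip_force: 0.0
```

>>> carry_out(
  series=[
    [0,0.12,0,0.9],
    [0,0.12,0,0.9],
    [-0.01,0.12,0,0.9],
    [-0.01,0.12,0,0.9],
    [-0.01,0.12,0,0.9],
  ],
)

```text
t: 14.15
eef_pos: [583.6, -2.1, 210.8]
tcp_rot: [-3.141, 0.0, -2.401]
ft_force: [-0.0, -1.0, -0.3]
opening: 0.646
grip_force: 0.0
```

>>> carry_out(
  series=[
    [0,0,0,0],
    [0,0,0,0],
    [0,0,0,0],
    [0,0,0,0],
    [0,0,0,0],
  ],
)

```text
t: 14.65
eef_pos: [583.6, -2.4, 210.2]
tcp_rot: [3.142, -0.0, -2.405]
ft_force: [-0.3, 0.4, -0.1]
opening: 0.648
grip_force: 0.0
```

>>> carry_out(
  series=[
    [-0.04,0.07,0,0],
    [0,0,0,0],
    [0,0,-0.3,0],
    [0,0,-0.4,0],
    [0,0,-0.2,0],
  ],
  fingers=0.2,
)

```text
t: 15.15
eef_pos: [581.1, 1.5, 163.9]
tcp_rot: [3.14, -0.001, -2.404]
ft_force: [0.2, -0.1, 0.8]
opening: 0.403
grip_force: 0.0
```

>>> carry_out(
  series=[
    [0,0,-0.2,0],
    [0,0,-0.2,0],
    [0,0,-0.1,0],
    [0,0,-0.1,0],
    [0,0,0,0],
  ],
)

```text
t: 15.65
eef_pos: [581.6, 1.3, 134.8]
tcp_rot: [3.141, -0.0, -2.404]
ft_force: [-1.0, 0.0, 0.3]
opening: 0.402
grip_force: 0.0
```

>>> carry_out(
  series=[
    [0,0,-0.02,0],
    [0,0,0,0],
    [0,0,0,0],
    [0,0,0,0],
    [0,0,0,0],
  ],
  fingers=1,
)

```text
t: 16.15
eef_pos: [582.7, 0.6, 134.6]
tcp_rot: [-3.139, 0.001, -2.404]
ft_force: [3.1, -4.6, -3.1]
opening: 0.215
grip_force: 27.9
```

```bash
python3 - <<'E'
from h import *
st=env.state();print({k:np.round(st[k],3) for k in('t','eef_pos','tcp_rot','ft_force','moment','opening','grip_force')})
a=env.read_camera('scene')[:,:,::-1];b=env.read_camera('top')[:,:,::-1]
r=lambda i,y,x:cv2.resize(i[y:y+70,x:x+65],(390,420),interpolation=cv2.INTER_CUBIC)
cv2.imwrite('pics/i.png',np.hstack([r(a,155,188),r(b,130,255)]))
E
```

```text
{'t': np.float64(16.15), 'eef_pos': array([5.82651e+02, 5.61000e-01, 1.34605e+02]), 'tcp_rot': array([-3.139e+00,  1.000e-03, -2.404e+00]), 'ft_force': array([ 3.11 , -4.556, -3.131]), 'moment': array([-1.051, -0.797, -0.055]), 'opening': np.float64(0.215), 'grip_force': np.float64(27.92)}
```

View pics/i.png

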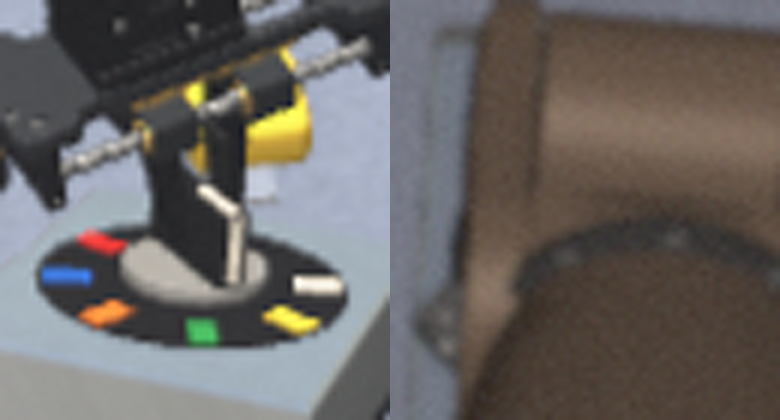

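>>> carry_out(
  series=[
    [0.02,0,-0.04,0],
    [0.02,0,-0.04,0],
    [0.01,0,-0.03,0],
    [0,0,0,0],
    [0,0,0,0],
  ],
)

```text
t: 16.75
eef_pos: [584.5, 0.7, 130.9]
tcp_rot: [-3.139, 0.001, -2.404]
ft_force: [-6.8, -5.9, 21.9]
opening: 0.223
grip_force: 31.5
```

>>> carry_out(
  series=[
    [0,0,0,-0.5],
    [0,0,0,-0.5],
    [0,0,0,-0.5],
    [0,0,0,-0.5],
    [0,0,0,-0.5],
  ],
)

```text
t: 17.25
eef_pos: [585.0, 0.7, 130.6]
tcp_rot: [-3.139, 0.002, -2.668]
ft_force: [-3.2, -3.6, 15.1]
opening: 0.203
grip_force: 30.3
```

>>> carry_out(
  series=[
    [0,0,0,-0.6],
    [0,0,0,-0.6],
    [0,0,0,-0.6],
    [0,0,0,-0.6],
    [0,0,0,-0.6],
  ],
)

```text
t: 17.75
eef_pos: [584.7, 0.6, 130.3]
tcp_rot: [-3.14, 0.002, -2.982]
ft_force: [-3.9, -6.9, 12.7]
opening: 0.182
grip_force: 29.9
```

>>> carry_out(
  series=[
    [0,0,0,-0.6],
    [0,0,0,-0.6],
    [0,0,0,-0.6],
    [0,0,0,-0.6],
    [0,0,0,-0.6],
  ],
)

```text
t: 18.25
eef_pos: [584.7, 0.6, 129.8]
tcp_rot: [-3.141, 0.002, 2.986]
ft_force: [-0.8, -7.1, 7.9]
opening: 0.167
grip_force: 30.2
```

```bash
python3 - <<'E'
from h import *
st=env.state();print({k:np.round(st[k],3) for k in('t','eef_pos','tcp_rot','ft_force','moment','opening','grip_force')})
a=env.read_camera('scene')[:,:,::-1]
cv2.imwrite('pics/j.png',cv2.resize(a[155:225,188:253],(520,560),interpolation=cv2.INTER_CUBIC))
E
```

```text
{'t': np.float64(18.25), 'eef_pos': array([5.84690e+02, 5.55000e-01, 1.29784e+02]), 'tcp_rot': array([-3.141e+00,  2.000e-03,  2.986e+00]), 'ft_force': array([-0.831, -7.128,  7.851]), 'moment': array([-0.611, -0.045,  0.297]), 'opening': np.float64(0.167), 'grip_force': np.float64(30.194)}
```

View pics/j.png

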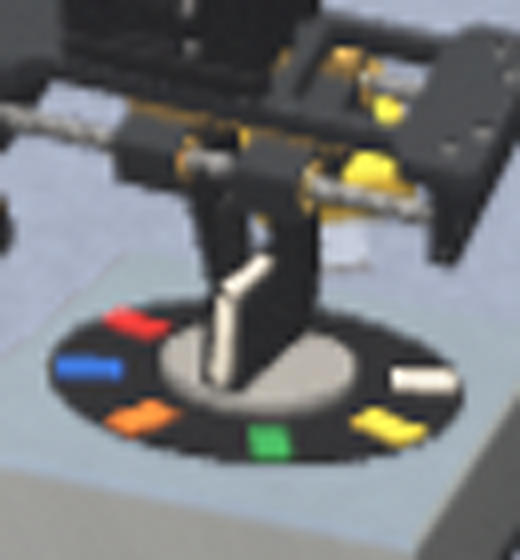

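>>> carry_out(
  series=[
    [0.01,0,-0.02,-0.6],
    [0.01,0,-0.02,-0.6],
    [0,0,-0.01,-0.6],
    [0,0,0,-0.6],
    [0,0,0,-0.6],
  ],
)

```text
t: 18.8
eef_pos: [585.3, 0.2, 128.5]
tcp_rot: [-3.141, 0.003, 2.672]
ft_force: [-7.6, -11.8, 20.2]
opening: 0.192
grip_force: 31.2
```

>>> carry_out(
  series=[
    [0,0,0,-0.6],
    [0,0,0,-0.6],
    [0,0,0,-0.6],
    [0,0,0,-0.6],
    [0,0,0,-0.6],
  ],
)

```text
t: 19.3
eef_pos: [585.3, 0.3, 128.0]
tcp_rot: [3.142, 0.002, 2.359]
ft_force: [-8.6, -8.2, 18.9]
opening: 0.218
grip_force: 32.8
```

>>> carry_out(
  series=[
    [0,0,0,-0.6],
    [0,0,0,-0.6],
    [0,0,0,-0.6],
    [0,0,0,-0.6],
    [0,0,0,-0.6],
  ],
)

```text
t: 19.8
eef_pos: [584.8, 0.9, 127.4]
tcp_rot: [-3.142, 0.001, 2.044]
ft_force: [-6.9, -3.4, 12.3]
opening: 0.244
grip_force: 31.9
```

>>> carry_out(
  series=[
    [0,0,0,-0.6],
    [0,0,0,-0.6],
    [0,0,0,-0.6],
    [0,0,0,-0.2],
    [0,0,0,0],
  ],
)

```text
t: 20.3
eef_pos: [584.9, 1.4, 127.3]
tcp_rot: [3.141, 0.0, 1.837]
ft_force: [-5.8, -2.6, 11.8]
opening: 0.249
grip_force: 31.3
```

```bash
python3 - <<'E'
from fit import *
st=env.state();print({k:np.round(st[k],3) for k in('t','eef_pos','tcp_rot','ft_force','moment','opening','grip_force')})
a=env.read_camera('scene')[:,:,::-1];cv2.imwrite('s5.png',a)
f=8;b=cv2.resize(a,None,fx=f,fy=f,interpolation=cv2.INTER_CUBIC)
D=[596.3,-.7,-.093,110]
for k,col in((-67.5,(0,255,0)),(-55,(0,255,255)),(-80,(255,0,255))):
    P=[proj('scene',mark(D,np.radians(k)+x,np.hypot(36,8),h)) for x in(.218,-.218) for h in(44,8)]
    P=[P[i] for i in(0,2,3,1)]
    cv2.polylines(b,[np.round(((np.array(P)+.5)*f-.5)*16).astype(np.int32)],True,col,1,shift=4)
cv2.imwrite('pics/k.png',b[155*f:225*f,188*f:253*f])
E
```

```text
{'t': np.float64(20.3), 'eef_pos': array([584.889,   1.356, 127.297]), 'tcp_rot': array([3.141, 0.   , 1.837]), 'ft_force': array([-5.828, -2.553, 11.835]), 'moment': array([0.031, 0.623, 0.372]), 'opening': np.float64(0.249), 'grip_force': np.float64(31.272)}
```

View pics/k.png

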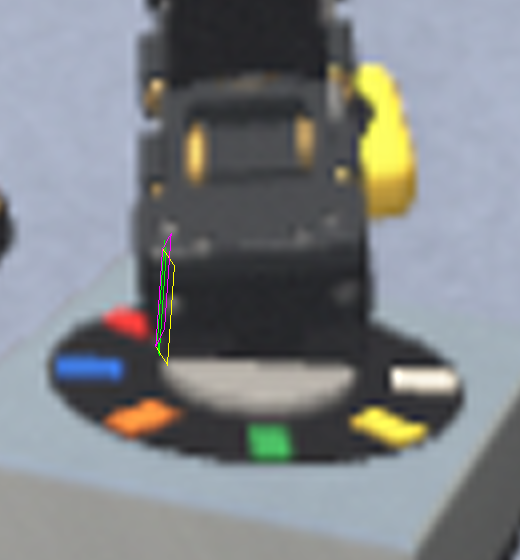

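>>> carry_out(
  series=[
    [0,0,0,0],
    [0,0,0,0],
    [0,0,0,0],
    [0,0,0,0],
    [0,0,0,0],
  ],
  fingers=0.1,
)

```text
t: 20.85
eef_pos: [584.1, 1.5, 125.9]
tcp_rot: [-3.139, -0.001, 1.837]
ft_force: [-6.1, -1.7, 4.1]
opening: 0.449
grip_force: 3.0
```

>>> carry_out(
  series=[
    [-0.02,0,0.1,0],
    [0,0,0.3,0],
    [0,0,0.6,0],
    [0,0,0.8,0],
    [0,0,0.8,0],
  ],
)

```text
t: 21.35
eef_pos: [584.2, 1.5, 257.5]
tcp_rot: [3.141, -0.0, 1.837]
ft_force: [0.4, 0.4, 0.2]
opening: 0.451
grip_force: 0.0
```

>>> carry_out(
  series=[
    [0,0.5,0.4,0],
    [-0.3,1,0,0],
    [-0.3,1,0,0],
    [-0.3,1,0,0],
    [-0.3,0.6,0,0],
  ],
)

```text
t: 21.85
eef_pos: [525.3, 202.9, 276.4]
tcp_rot: [3.14, -0.001, 1.838]
ft_force: [0.1, 0.4, 0.9]
opening: 0.449
grip_force: 0.0
```

```bash
cat > kn.py <<'E'
from fit import *
t=env.read_camera('top')[:,:,::-1];s=env.read_camera('scene')[:,:,::-1]
cv2.imwrite('t6.png',t);cv2.imwrite('s6.png',s)
D=[596.3,-.7,-.093,110];f=6
# grey-level render: skirt grey 140, bar 25, white line 215; grid fit of (angle, push)
def render(cam,a,push,o):
    I=np.full((384*f,512*f),255,np.uint8)
    def poly(pts,v):cv2.fillConvexPoly(I,cv2.convexHull(np.round(((np.array([proj(cam,mark(DD,np.arctan2(y,x)+a,np.hypot(x,y),h-push)) for x,y,h in pts])+.5)*f-.5)).astype(np.int32)),v)
    DD=[D[0]+o[0],D[1]+o[1],D[2],D[3]]
    c=[(34*np.cos(q),34*np.sin(q),h) for q in np.linspace(0,6.28,24) for h in(8,16)]
    poly([(x*1.45,y*1.45,push) for x,y,h in c if h==8],28)
    poly(c,120 if cam=='top' else 155)
    poly([(x,y,h) for x in(-36,36) for y in(-8,8) for h in(16,52)],25)
    poly([(x,y,52) for x in(2,36) for y in(-2.5,2.5)],190 if cam=='top' else 215)
    if np.cos(a+np.pi/180*0)>0.2 and cam=='scene': poly([(36,y,h) for y in(-2.5,2.5) for h in(18,52)],190)
    return cv2.resize(cv2.GaussianBlur(I,(0,0),3),(512,384),interpolation=cv2.INTER_AREA),I
def score(cam,im,a,p,o):
    R,_=render(cam,a,p,o);g=cv2.cvtColor(im,cv2.COLOR_BGR2GRAY)
    m=R<250; x=R[m].astype(float);y=g[m].astype(float)
    return np.corrcoef(x,y)[0,1]
def run(cam,im):
    cand=[(score(cam,im,np.radians(k),p,(ox,0)),k,p,ox) for k in range(-120,121,6) for p in(0,8) for ox in(0,)]
    k0=max(cand)[1]
    c2=[(score(cam,im,np.radians(k),p,(ox,oy)),k,p,ox,oy) for k in np.arange(k0-9,k0+10,1.5) for p in(0,4,8) for ox in(-3,0,3) for oy in(-2,0,2)]
    print(cam,[np.round(c,3).tolist() for c in sorted(c2)[::-1][:4]])
E
python3 - <<'E'
from kn import *
n,o=s,t
for c,im in(('scene',cv2.imread('s.png')),('top',cv2.imread('t.png')),('scene',s),('top',t)):run(c,im)
for c,l in(('top','knob_pointer'),('scene','knob_pointer')):print([(round(d['conf'],2),np.round(np.array(d['position'][::-1])*[512,384],1)) for d in env.look_for(c,l)][:2])
for k in(-22.5,-45,-67.5,-90):print(k,[np.round(proj(c,mark(D,np.radians(k),36,52)),1) for c in('top','scene')])
E
```

```text
scene [[0.584, 43.5, 8.0, -3.0, -2.0], [0.58, 42.0, 8.0, -3.0, -2.0], [0.579, 45.0, 8.0, -3.0, -2.0], [0.578, 42.0, 4.0, 3.0, 0.0]]
top [[0.365, 43.5, 8.0, -3.0, -2.0], [0.364, 40.5, 4.0, 0.0, 0.0], [0.364, 43.5, 4.0, 0.0, 0.0], [0.364, 42.0, 4.0, 0.0, 0.0]]
scene [[0.693, -69.0, 4.0, -3.0, -2.0], [0.685, -72.0, 4.0, -3.0, -2.0], [0.682, -73.5, 4.0, -3.0, -2.0], [0.679, -78.0, 4.0, -3.0, -2.0]]
top [[0.369, -67.5, 4.0, 0.0, -2.0], [0.369, -66.0, 0.0, 0.0, 2.0], [0.369, -66.0, 0.0, 0.0, 0.0], [0.369, -64.5, 0.0, 0.0, 0.0]]
[(0.78, array([286.6, 177.6]))]
[(0.71, array([222.3, 192.9])), (0.45, array([164.3, 177.2]))]
-22.5 [array([296.7, 166.7]), array([212.7, 186.4])]
-45 [array([300.8, 169.9]), array([209.5, 184.7])]
-67.5 [array([303.2, 174.3]), array([208.3, 182.9])]
-90 [array([303.8, 179.3]), array([209.2, 181.2])]
```

```bash
python3 - <<'E'
from h import *
import fit
from fit import mark
g=cv2.cvtColor(cv2.imread('s6.png'),cv2.COLOR_BGR2GRAY)
D=[596.3,-.7,-.093,110];a=np.radians(-67.5)
def P(x,y,h):return proj('scene',mark(D,a+np.arctan2(y,x),np.hypot(x,y),h))
for p in(0,8):print(p,'top far/near edge',[np.round(P(x,y,52-p),1) for x in(-34,0,34) for y in(8,-8)],'skirt far/near rim',np.round(mark(D,0,34,16-p),0),[np.round(proj('scene',mark(D,q,34,16-p)),1) for q in(0,np.pi,-np.pi/2,np.pi/2)])
print('rows 174..212, cols 204..240 step2')
for r in range(174,213):print(r,*g[r,204:242:2])
E
```

```text
0 top far/near edge [array([234.3, 185.2]), array([233.8, 183.1]), array([221.8, 184.6]), array([221.4, 182.5]), array([209.2, 183.9]), array([209. , 181.9])] skirt far/near rim [620.  -3. 139.] [array([216.5, 200. ]), array([224.5, 191.7]), array([209. , 193.5]), array([232.4, 198.1])]
8 top far/near edge [array([234.1, 187.9]), array([233.5, 185.8]), array([221.6, 187.3]), array([221.2, 185.2]), array([209. , 186.7]), array([208.8, 184.6])] skirt far/near rim [624.  -3. 132.] [array([216.3, 202.8]), array([224.2, 194.3]), array([208.8, 196.1]), array([232.1, 200.8])]
rows 174..212, cols 204..240 step2
174 178 173 173 172 171 170 171 145 229 235 235 229 227 228 235 234 234 227 172
175 175 173 173 172 175 172 172 137 227 234 234 234 234 233 233 232 232 221 169
176 174 171 172 171 172 172 172 138 224 234 233 232 232 229 225 222 217 193 168
177 172 173 173 174 173 171 170 140 218 230 227 223 218 211 202 191 179 156 164
178 171 172 174 175 175 174 172 165 193 214 205 194 181 172 167 161 156 139 165
179 172 171 174 173 176 173 171 174 151 173 168 163 156 153 149 148 147 132 165
180 172 1
[... 1586 characters left out ...]
149 141 117 85 56 53 59 240 242
203 54 54 53 55 57 83 109 118 135 132 128 107 82 59 53 53 54 165 185
204 53 54 54 54 53 55 68 73 85 83 81 69 57 55 54 54 54 66 83
205 54 154 90 54 54 52 54 53 53 53 55 54 54 53 53 53 53 54 53
206 158 174 164 82 54 53 54 53 53 55 54 54 54 51 54 209 112 55 53
207 175 169 132 65 53 55 52 53 53 55 54 54 53 54 173 227 219 112 53
208 160 117 70 54 55 52 55 53 106 108 62 54 54 53 120 193 229 219 188
209 98 64 54 53 54 53 53 53 135 138 69 55 54 53 52 100 193 215 151
210 149 81 52 54 53 53 52 54 140 143 79 54 54 53 53 54 101 131 107
211 172 153 125 81 52 54 52 54 134 138 87 55 55 54 53 53 68 144 155
212 172 172 162 154 149 119 68 70 91 92 67 54 52 68 91 143 151 168 169
```

The measured white line on the bar lies within about 0.6 px of its predicted place at blue with the knob out. If the knob were still pushed in, it would lie about 2.7 px lower. The angle fits give -66° to -69°, against -67.5° for blue. Handing in.

```bash
python3 -c "
from cell import env
print(env.job_done())"
```

```text
the job is handed in; nothing more can be done
None
```

The job is handed in, but no verdict came back. By my camera checks, the loose battery lies flat in the blue cradle with its contacts at the contact block, and the selector has sprung out at blue.

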